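# Clear the shampoo bottle and spread the soap to dry

### The arm

A 6-joint arm with a two-finger parallel gripper is mounted at the origin on the work surface. World frame = base frame: x ahead of the robot, y to its left, z up, the work surface at z = 0. Lengths are in m, angles in degrees, forces in N, time in s.
With the tool pointing down it reaches from about 0.35 to 0.975 m from the base axis. Payload 7.1 kg.
Tool frame: the origin (TCP) lies midway between the tips of the shut fingers; the grasp point (between the pads) lies 19 mm behind it; z points along the fingers, y is the direction in which the jaws open and shut (so a half turn about z gives the same grasp; the last joint's range is limited). The gripper opens to 88 mm and grips with 3 to 60 N. Pads are 20 mm wide; open, the fingers measure 115 mm over their backs; the gripper's body (75 mm by 178 mm) begins 61 mm behind the grasp point.
Start: joints at [69.958, 24.242, 93.386, -0, 62.372, -1.089], TCP at [0.203, 0.591, 0.223] pointing down, gripper open.
Joint ranges: [-172.04, 172.04], [-51.8, 120.97], [4.93, 147.93], [-75.15, 255.16], [6.16, 154.13], [-145.62, 145.62]. Speed limits (degrees/s): [136.94, 136.94, 172.46, 180, 180, 180].

### API

Orientations are given as [roll, pitch, yaw] about the fixed x, y, z axes, in that order (R = Rz(yaw) Ry(pitch) Rx(roll)).
In Python, from cell import read_state, viewer, job gives the robot as it stands.
- The arm moves only by the shell command python3 -m handwheel 'ROWS' [FORCE]. ROWS is JSON, one flat list of numbers, 7 for each row, row after row: the opening in per cent of the stroke, from 0 (shut) to 100 (fully open), then the shift along the tool's x, y, z in mm, then the turn, a rotation vector about the tool's x, y, z in rad. A call has 1 to 5 rows; each row shifts and turns the commanded pose from where the row before left it, along the tool's axes as they then stand; what a row does not reach is not made up. A row lasts 1/12 s, in which the tool goes at most 41.7 mm and 7.16 degrees, less where a joint would pass 70% of its speed; a pose out of reach is approached as far as the arm can. A call is refused whole if a number of a shift passes 41.7 or a number of a turn 0.125, either way. A call with a gripper value outside its range is refused whole. The fingers move at their own pace and stop on an object; FORCE is the grip in N (left out, the last holds). Time passes only in rows, so rows that do not move let the fingers close. It gives the time, the measured TCP pose, the force and the opening at its end, in the units of the state.
- read_state(): the state, without advancing time (a new reading comes with each control period).
- viewer.read_camera(name): name is "scene" or "side" or "wrist"; returns a dict with "pixels" (400x640x3 uint8, red, green, blue), "mtx" (3x3 intrinsics, pixels), "distortion" ([k1, k2, p1, p2, k3] as OpenCV has them; the pictures are not rectified), "R" (3x3) and "t" (3): a world point X has camera coordinates R X + t. Camera axes: x right, y down, z forward; pixel columns grow to the right and rows downward; lengths in m; the calibration is good to about 2 mm. A picture is of the moment at which its call begins. There is no depth.
- job.close_job(): hands the job in, once; it reports no verdict.
Trained networks look in the newest picture that a camera, given by its name, has taken for a name from the list of things; names that differ only in an ending like _2 or _b are one class to them, and where a whole thing is asked for, a point or a joint stands for the part that bears it (a point fixed in the world has none). Each returns a list of dicts, best first, with "confidence" (0 to 1); they miss things now and then, are a little off and sometimes report something else, mostly with a low value. They report only what shows in the picture. A call takes as long as a camera call.
- viewer.find_in(camera, label): "rect" ([left, top, width, height] in pixels, round what is visible of it).
- viewer.trace(camera, label): "region" (400x640 bool, what is visible of it) and "rect" ([left, top, width, height] in pixels, round what is visible of it).
- viewer.spot_point(camera, label): "location" ([row, column] in pixels: a listed point, or the origin of a listed thing).
The state is a dict: "clock": time; "joint_positions": joint angles; "joint_vel": joint speeds; "tau": joint torques, N m; "ee_pos": TCP position; "tool_rot": TCP orientation; "force": force on the tool from outside, world axes, zero at the start; "moment": the same for the moment, N m; "finger_gap": opening from 0.0 (shut) to 1.0 (fully open).
Only numpy, scipy, OpenCV 4.12 (cv2) and the standard library are available. Lean on these libraries where they do the work, as an engineer would, in place of code of your own. Each camera call takes 0.05 s, during which the arm holds its last target.

### The job

First take the brown shampoo bottle off the bamboo soap tray and set it down upright, without dropping it, on the free part of the glass shelf. Then spread the three heaped soap bars evenly along the whole length of the tray in a single layer: one in the middle and one towards each end, lying flat and not touching. Never tip the bottle over or let it fall, and leave the blue jar, the green pump bottle and the brush where they are.

Things in the scene. Friction and masses are not known exactly. Their poses are not given: they have to be found in the camera images.
- tray: Fixed shallow bamboo tray, 136 (its x) x 346 (its y, the length) mm outside; inner floor 120 x 330 mm, flat, 12 mm above the table; rim 18 mm above the table. Origin: centre of its underside on the table. It stands on the robot's left or right, its length roughly sideways.
- shelf: Fixed low glass shelf on two chrome feet, 130 (its x) x 330 (its y) mm; flat top 50 mm above the table, glass 8 mm thick. Origin: on the table under its centre. It stands on the side where the tray is not. The jar stands on its -y half; the +y half is free.
- bottle: Brown shampoo bottle with a pink band and a white cap, 178 mm tall, about 300 g. Body 64 mm in diameter up to 118 mm, shoulder narrowing up to 138 mm, then a round cap 34 mm in diameter and 40 mm high to grip (138 to 178 mm). Stands on one end part of the tray; the soap heap is at the other end. Origin: centre of its underside, z up.
- bar_low: A cream bar of soap, a block 80 (its x) x 52 (its y) x 30 mm high (z) with slightly rounded edges, about 110 g; the lowest of the heap, lying on the tray floor. Origin: centre of its underside, z up.
- bar_mid: A green bar of soap, a block 80 (its x) x 52 (its y) x 30 mm high (z) with slightly rounded edges, about 110 g; lies crosswise on the cream bar at the start, so its underside is 30 mm above the tray floor. Origin: centre of its underside, z up.
- bar_top: A lilac bar of soap, a block 80 (its x) x 52 (its y) x 30 mm high (z) with slightly rounded edges, about 110 g; lies crosswise on the green bar, top of the heap, its underside 60 mm above the tray floor. Origin: centre of its underside, z up.
- jar: Blue jar, 60 mm in diameter, 75 mm tall, standing on the -y half of the glass shelf; leave it alone. Origin: centre of its underside.
- pump: Green pump bottle with a black head, 68 mm in diameter, 152 mm tall, on the table far from the robot between tray and shelf; leave it alone. Origin: centre of its underside.
- brush: Wooden scrubbing brush, 42 (x) x 105 (y) x 28 mm high, on the table close to the robot; leave it alone. Origin: centre of its underside.

How it is judged (in metres and radians):
On the way:
1. The bottle stands released on the glass shelf while the soap bars are still heaped on the tray (x of bottle in the frame of shelf between -0.06 and 0.06 m and y of bottle in the frame of shelf between -0.16 and 0.16 m and z of bottle in the frame of shelf between 0.046 and 0.054 m and angle between bottle's own z axis and vertical below 0.1 rad and linear speed of bottle below 0.03 m/s and contact force between the fingers and bottle below 0.1 N and horizontal distance between bar_low and bar_mid below 0.06 m and horizontal distance between bar_mid and bar_top below 0.06 m), for 0.2 s.
At the end, for the whole second after the job is handed in: Bottle upright (0.1 rad), released, at rest on the shelf top. Three bars flat (0.12 rad), at rest on the tray floor inside the rim, not touching, centres over 80 mm apart: one within 40 mm of the middle of the tray's length, and one over 65 mm from it on each side (x of bottle in the frame of shelf between -0.06 and 0.06 m and y of bottle in the frame of shelf between -0.16 and 0.16 m and z of bottle in the frame of shelf between 0.046 and 0.054 m and angle between bottle's own z axis and vertical below 0.1 rad and linear speed of each of bottle, bar_low, bar_mid, bar_top below 0.03 m/s and contact force between the fingers and bottle below 0.1 N and x of bar_low in the frame of tray between -0.06 and 0.06 m and y of bar_low in the frame of tray between -0.165 and 0.165 m and z of bar_low in the frame of tray between 0.008 and 0.017 m and angle between each of bar_low, bar_mid, bar_top's own z axis and vertical below 0.12 rad and x of bar_mid in the frame of tray between -0.06 and 0.06 m and y of bar_mid in the frame of tray between -0.165 and 0.165 m and z of bar_mid in the frame of tray between 0.008 and 0.017 m and x of bar_top in the frame of tray between -0.06 and 0.06 m and y of bar_top in the frame of tray between -0.165 and 0.165 m and z of bar_top in the frame of tray between 0.008 and 0.017 m and horizontal distance between bar_low and bar_mid above 0.08 m and contact force between bar_low and bar_mid below 0.05 N and horizontal distance between each of bar_low, bar_mid and bar_top above 0.08 m and contact force between each of bar_low, bar_mid and bar_top below 0.05 N and (y of bar_low in the frame of tray between -0.04 and 0.04 m or y of bar_mid in the frame of tray between -0.04 and 0.04 m or y of bar_top in the frame of tray between -0.04 and 0.04 m) and y of any of bar_low, bar_mid, bar_top in the frame of tray above 0.065 m and y of any of bar_low, bar_mid, bar_top in the frame of tray below -0.065 m).
It fails at once if the bottle is tipped over (more than 0.7 rad) (angle between bottle's own z axis and vertical above 0.7 rad).
It fails at once if the bottle is dropped (falls unheld faster than 0.45 m/s, from about 10 mm up) (contact force between the fingers and bottle below 0.1 N and linear speed of bottle above 0.45 m/s).
It fails at once if the jar is moved more than 30 mm or tipped (distance of jar from where it was at the start of the episode above 0.03 m or angle between jar's own z axis and vertical above 0.5 rad).
It fails at once if the pump bottle is moved more than 30 mm or tipped (distance of pump from where it was at the start of the episode above 0.03 m or angle between pump's own z axis and vertical above 0.5 rad).
It fails at once if the brush is moved more than 30 mm or tipped (distance of brush from where it was at the start of the episode above 0.03 m or angle between brush's own z axis and vertical above 0.5 rad).
It also fails if it takes over 69 s, if anything falls off the work surface, if the arm or the gripper's body presses on something with over 40 N, if the wrist force passes 120 N, or if a joint passes its speed limit or range.

## Working session

There is one attempt and no reset: what is moved stays moved. The work goes in short steps, Python scripts to look and compute and a shell command to move; the robot and the scene stay as the last step left them, time stands still between calls to the robot, and variables do not carry over. Pictures are saved under pics/ and viewed, and the job is handed in when it is done.

```bash
ls; mkdir -p pics
python3 - <<'E'
from cell import read_state, viewer, job
import cv2
s=read_state(); print({k:s[k] for k in ('clock','ee_pos','tool_rot','finger_gap','force')})
for c in ("scene","side"):
    r=viewer.read_camera(c); cv2.imwrite(f"pics/{c}0.png",r["pixels"][:,:,::-1]); print(c,r["R"],r["t"])
    for l in ("tray","shelf","bottle","bar_low","bar_mid","bar_top","jar","pump","brush"):
        print(c,l,[(x["location"],round(x["confidence"],2)) for x in viewer.spot_point(c,l)][:2],[x["rect"] for x in viewer.find_in(c,l)][:1])
print(read_state()["clock"])
E
```

```text
pics
{'clock': 0.0, 'ee_pos': array([0.20280271, 0.59058974, 0.2219251 ]), 'tool_rot': array([-1.79914369e+02,  8.33145486e-04,  1.61046978e+02]), 'finger_gap': 0.9970850629226496, 'force': array([-0.57433044, -0.44712333,  0.15265246])}
scene [[ 0.89471004  0.44660047 -0.00647778]
 [ 0.23848093 -0.48992996 -0.83850789]
 [-0.37765168  0.7486766  -0.54485095]] [-0.53693214 -0.08196315  1.46593654]
scene tray [([272.1, 268.8], 0.69), ([184.6, 341.7], 0.33)] [[204.5, 223.2, 117.8, 107.8]]
scene shelf [([184.6, 344.0], 0.94)] [[291.4, 144.7, 97.6, 65.4]]
scene bottle [([296.6, 242.8], 0.85), ([230.4, 288.2], 0.73)] [[220.3, 225.7, 38.9, 78.6]]
scene bar_low [([240.6, 293.3], 0.52)] [[274.7, 231.2, 37.8, 19.9]]
scene bar_mid [([227.0, 287.9], 0.81), ([240.4, 291.2], 0.27)] [[274.3, 224.9, 32.5, 16.2]]
scene bar_top [([218.5, 292.6], 0.63)] [[275.9, 204.4, 38.5, 25.1]]
scene jar [([187.5, 323.4], 0.63)] [[314.5, 157.4, 17.4, 34.6]]
scene pump [([249.0, 388.5], 0.84)] [[371.7, 190.9, 29.3, 65.9]]
scene brush [([206.3, 254.2], 0.75)] [[240.3, 189.9, 32.2, 25.6]]
side [[ 0.80210056 -0.597022    0.01412187]
 [-0.38431726 -0.53414229 -0.75298888]
 [ 0.45709402  0.59854552 -0.65788169]] [-0.46026407  0.27242632  0.65192106]
side tray [([295.0, 389.4], 0.59), ([181.1, 268.2], 0.49)] [[301.7, 239.1, 187.4, 145.6]]
side shelf [([181.3, 269.8], 0.92)] [[226.1, 129.9, 96.6, 93.7]]
side bottle [([327.3, 427.2], 0.66), ([232.7, 352.7], 0.43)] [[412.6, 251.4, 50.1, 92.1]]
side bar_low [([255.3, 353.1], 0.86)] [[329.8, 245.9, 46.6, 26.0]]
side bar_mid [([247.7, 361.3], 0.56)] [[340.8, 238.3, 35.5, 23.7]]
side bar_top [([234.9, 354.5], 0.66)] []
side jar [([191.9, 289.5], 0.62)] [[271.9, 156.7, 31.1, 44.5]]
side pump [([195.8, 399.4], 0.68)] [[387.1, 140.2, 37.0, 66.7]]
side brush [([262.2, 252.6], 0.78)] [[230.2, 236.4, 36.9, 45.3]]
1.9
```

Run:
```python
import cv2
a=cv2.imread("pics/scene0.png")[130:330,190:430]; b=cv2.imread("pics/side0.png")[110:400,200:500]
cv2.imwrite("pics/s1.png",cv2.resize(a,None,fx=3,fy=3,interpolation=2));cv2.imwrite("pics/s2.png",cv2.resize(b,None,fx=2,fy=2,interpolation=2))
```

```text
(no output)
```

View pics/s1.png

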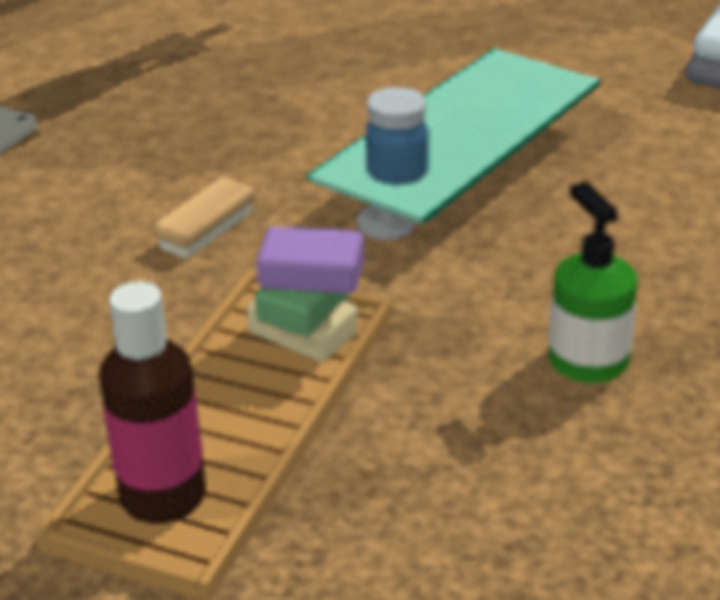

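View pics/s2.png

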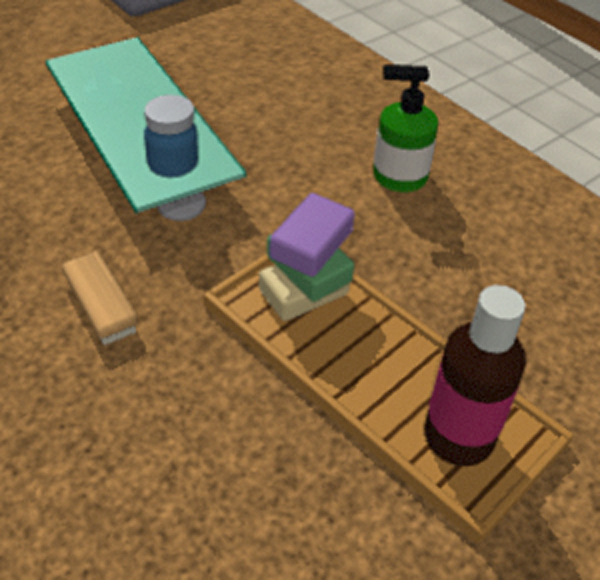

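```bash
python3 - <<'E'
from cell import read_state, viewer, job
import numpy as np
d={}
for c in ("scene","side"):
    r=viewer.read_camera(c)
    for k in ("pixels","mtx","distortion","R","t"): d[c+"_"+k]=r[k]
    for l in ("bottle","bar_low","bar_mid","bar_top"):
        x=viewer.trace(c,l); 
        print(c,l,[(round(q["confidence"],2),q["rect"],q["region"].sum()) for q in x][:3])
        if x: d[f"{c}_{l}"]=x[0]["region"]
np.savez("pics/d0.npz",**d); print(d["scene_mtx"],d["scene_distortion"])
E
cat > fit.py <<'E'
import numpy as np,cv2
from scipy.optimize import least_squares,minimize
d=dict(np.load("pics/d0.npz"))
def proj(c,X,d=d):
    X=np.asarray(X,float).reshape(-1,3)
    rv=cv2.Rodrigues(d[c+"_R"])[0]
    return cv2.projectPoints(X,rv,d[c+"_t"],d[c+"_mtx"],d[c+"_distortion"])[0].reshape(-1,2)
def rectpts(p,a,b,z):
    x,y,th=p; c,s=np.cos(th),np.sin(th)
    L=np.array([[-a,-b],[a,-b],[a,b],[-a,b]])/2
    return np.c_[L@np.array([[c,s],[-s,c]])+[x,y],np.full(4,z)]
E
cat > f1.py <<'E'
from fit import *
S=lambda x,y:(x/3+190-.3,y/3+130-.3)
T=lambda x,y:(x/2+200-.25,y/2+110-.25)
def fitrect(a,b,z,obs,x0):
    def f(p):
        P=rectpts(p,a,b,z); r=[]
        for c,i,uv in obs: r+=list(proj(c,P[i])[0]-uv)
        return r
    q=least_squares(f,x0,loss="soft_l1"); print(np.round(q.x,4),np.degrees(q.x[2]),np.round(q.fun,1)); return q.x
# corner indexes: 0(-,-)1(+,-)2(+,+)3(-,+)
tray=fitrect(.136,.346,.018,[("scene",0,S(42,540)),("scene",1,S(208,580)),("scene",2,S(390,305)),("side",3,T(207,295)),("side",0,T(478,532)),("side",1,T(570,435))],[.55,-.3,0])
shelf=fitrect(.13,.33,.05,[("scene",0,S(309,177)),("scene",1,S(422,220)),("scene",2,S(600,82)),("scene",3,S(497,49)),("side",3,T(47,63)),("side",0,T(136,209)),("side",1,T(244,174)),("side",2,T(137,40))],[.5,.3,0])
# bottle: cap top centre z=.178+.012 and base
cx=lambda p:[p[0],p[1],.190]
E
python3 f1.py
```

```text
scene bottle [(0.6, [221.8, 224.9, 36.8, 80.9], np.int64(2160)), (0.42, [313.0, 158.7, 18.1, 32.4], np.int64(642))]
scene bar_low [(0.63, [274.4, 228.2, 33.9, 25.0], np.int64(324))]
scene bar_mid [(0.89, [274.8, 224.7, 31.2, 15.7], np.int64(363))]
scene bar_top [(0.74, [277.0, 204.2, 37.3, 25.1], np.int64(712))]
side bottle [(0.69, [412.4, 251.1, 50.3, 88.6], np.int64(3002)), (0.49, [387.2, 140.6, 32.9, 68.2], np.int64(1564)), (0.27, [329.9, 240.9, 46.6, 27.5], np.int64(484))]
side bar_low [(0.9, [331.3, 244.8, 44.7, 26.1], np.int64(496)), (0.16, [386.0, 140.5, 33.3, 65.8], np.int64(1495))]
side bar_mid [(0.83, [340.4, 237.6, 36.4, 23.4], np.int64(480)), (0.58, [411.5, 253.8, 50.2, 84.6], np.int64(3048))]
side bar_top [(0.76, [334.3, 207.4, 40.6, 39.9], np.int64(1071))]
[[468.86562095   0.         324.08222596]
 [  0.         468.86562095 204.22168666]
 [  0.           0.           1.        ]] [-0.09783121  0.          0.          0.          0.        ]
[ 0.5551 -0.2086  0.1008] 5.776719107072418 [-2.4 -4.1 -0.3  0.   1.  -3.1 -2.6 -1.6  1.5  0.8  1.7 -1.1]
[ 0.5542  0.2222 -0.1565] -8.968899573925373 [-1.  -1.3 -0.7 -1.3 -0.2 -1.6 -0.7 -0.9  0.1 -1.5  0.6  0.1  1.2 -0.1
  0.6 -1.4]
```

```bash
cat > f2.py <<'E'
from f1 import *
from itertools import product
OV={}
def box(p,z):
    P=rectpts(p,.08,.052,z); Q=P.copy();Q[:,2]+=.03; return np.r_[P,Q]
def mask(c,X,sh=3):
    h=cv2.convexHull(np.round(proj(c,X)*2**sh).astype(np.int32)); m=np.zeros((400,640),np.uint8); cv2.fillConvexPoly(m,h,1,lineType=8,shift=sh); return m
names=["bar_low","bar_mid","bar_top"]; zs=[.012,.042,.072]
def cost(v):
    tot=0
    for c in ("scene","side"):
        L=np.zeros((400,640),np.uint8)
        for i in range(3): L[mask(c,box(v[3*i:3*i+3]*[.01,.01,.1],zs[i]))>0]=i+1
        for i in range(3): tot+=(( L==i+1)^d[f"{c}_{names[i]}"]).sum()
    return tot
# init
best=None
for th in (0.1,):
  for a,b,c3 in product((-.6,-.2,.2,.6),(-.6,-.2,.2,.6),(-.6,-.2,.2,.6)):
    ctr=np.array([.56,-.13])
    v=np.array([*ctr*100,(tray[2]+a)*10,*ctr*100,(tray[2]+b+np.pi/2)*10,*ctr*100,(tray[2]+c3)*10])
    k=cost(v)
    if best is None or k<best[0]: best=(k,v)
v=best[1];print(best)
for it in range(6):
    simp=np.vstack([v]+[v+np.eye(9)[j]*(1.5 if j%3<2 else 2.5)*(-1)**it for j in range(9)])
    r=minimize(cost,v,method="Nelder-Mead",options=dict(initial_simplex=simp,maxiter=600,xatol=.01,fatol=1)); v=r.x
    print(r.fun)
bars=[v[3*i:3*i+3]*[.01,.01,.1] for i in range(3)]
for n,b in zip(names,bars):
    R=np.array([[np.cos(tray[2]),np.sin(tray[2])],[-np.sin(tray[2]),np.cos(tray[2])]])
    print(n,np.round(b[:2],4),round(np.degrees(b[2]),1),"tray frame",np.round(R@(b[:2]-tray[:2]),4))
# bottle
def cyl(p):
    t=np.linspace(0,6.28,40); f=lambda r,z:np.c_[p[0]+r*np.cos(t),p[1]+r*np.sin(t),0*t+z]
    return [np.r_[f(.032,.012),f(.032,.13)],np.r_[f(.032,.13),f(.017,.150)],np.r_[f(.017,.15),f(.017,.19)]]
def bc(p):
    k=0
    for c in ("scene","side"):
        m=0
        for X in cyl(p*.01): m=m|mask(c,X)
        k+=((m>0)^d[c+"_bottle"]).sum()
    return k
p=np.array([54,-32.])
for i in range(4):
    r=minimize(bc,p,method="Nelder-Mead",options=dict(initial_simplex=np.array([p,p+[2,0],p+[0,2]]))); p=r.x
print("bottle",p,r.fun, np.round(R@(p*.01-tray[:2]),4))
for c,(x,y,w,h) in dict(scene=(190,130,240,200),side=(200,110,300,280)).items():
    k=3 if c=="scene" else 2
    im=cv2.resize(d[c+"_pixels"][y:y+h,x:x+w,::-1],None,fx=k,fy=k,interpolation=2)
    def pl(X,col): cv2.polylines(im,[np.round((proj(c,X)-[x,y]+.5)*k).astype(np.int32)],True,col,1)
    pl(rectpts(tray,.136,.346,.018),(0,0,255)); pl(rectpts(tray,.12,.33,.012),(0,0,255));pl(rectpts(shelf,.13,.33,.05),(0,0,255))
    for b,z in zip(bars,zs):
        B=box(b,z); pl(B[:4],(255,0,0)); pl(B[4:],(0,255,255))
    for X in cyl(p*.01): pl(X[:40],(255,255,0)); pl(X[40:],(255,255,0))
    cv2.imwrite(f"pics/ov_{c}.png",im)
E
python3 f2.py
```

```text
[ 0.5551 -0.2086  0.1008] 5.776719107072418 [-2.4 -4.1 -0.3  0.   1.  -3.1 -2.6 -1.6  1.5  0.8  1.7 -1.1]
[ 0.5542  0.2222 -0.1565] -8.968899573925373 [-1.  -1.3 -0.7 -1.3 -0.2 -1.6 -0.7 -0.9  0.1 -1.5  0.6  0.1  1.2 -0.1
  0.6 -1.4]
(np.int64(4304), array([ 56.        , -13.        ,  -0.99177232,  56.        ,
       -13.        ,  14.71619095,  56.        , -13.        ,
         7.00822768]))
1292.0
880.0
810.0
803.0
754.0
748.0
bar_low [ 0.5588 -0.0989] -5.9 tray frame [0.0147 0.1088]
bar_mid [ 0.5634 -0.0964] 83.8 tray frame [0.0195 0.1108]
bar_top [ 0.566  -0.0931] 20.2 tray frame [0.0224 0.1138]
bottle [ 56.03459886 -31.22726055] 336.0 [-0.0053 -0.1036]
```

View pics/ov_scene.png

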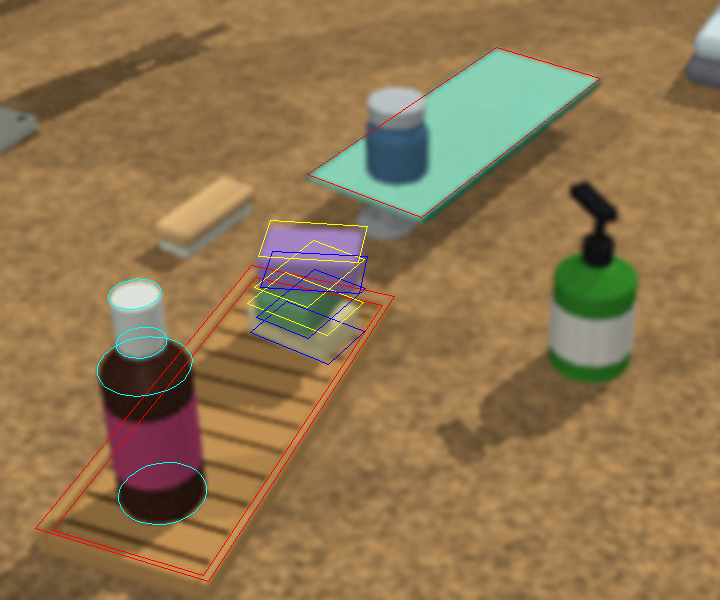

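View pics/ov_side.png

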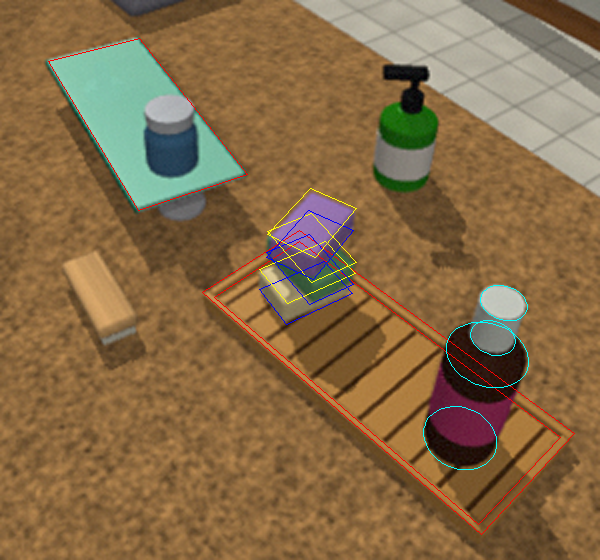

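```bash
python3 -m handwheel '[100,0,0,0,0,0,0.124,100,0,0,0,0,0,0.124,100,0,0,0,0,0,0.124,100,0,0,0,0,0,0.124,100,0,0,0,0,0,0.124]' 20; python3 -m handwheel '[100,0,0,0,0,0,0.124,100,0,0,0,0,0,0.124,100,0,0,0,0,0,0.124,100,0,0,0,0,0,0.124,100,0,0,0,0,0,0.124]'
```

```text
clock: 2.82
ee_pos: [0.203, 0.5911, 0.2227]
tool_rot: [-180.0, 0.0, 125.2]
force: [-0.1, 0.1, -1.2]
finger_gap: 1.001
clock: 3.23
ee_pos: [0.203, 0.5911, 0.2227]
tool_rot: [-180.0, 0.0, 89.6]
force: [-0.4, -0.6, -0.0]
finger_gap: 0.998
```

```bash
for i in 1; do python3 -m handwheel '[100,-36,14.3,0,0,0,0,100,-36,14.3,0,0,0,0,100,-36,14.3,0,0,0,0,100,-36,14.3,0,0,0,0,100,-36,14.3,0,0,0,0]'; python3 -m handwheel '[100,-36,14.3,0,0,0,0,100,-36,14.3,0,0,0,0,100,-36,14.3,0,0,0,0,100,-36,14.3,0,0,0,0,100,-36,14.3,0,0,0,0]';python3 -m handwheel '[100,-36,14.3,0,0,0,0,100,-36,14.3,0,0,0,0,100,-36,14.3,0,0,0,0,100,-36,14.3,0,0,0,0,100,-36,14.3,0,0,0,0]'; done
```

```text
clock: 3.65
ee_pos: [0.2747, 0.4095, 0.2227]
tool_rot: [180.0, -0.0, 90.0]
force: [-0.2, -0.6, 0.2]
finger_gap: 0.999
clock: 4.07
ee_pos: [0.3463, 0.2295, 0.223]
tool_rot: [180.0, -0.0, 90.0]
force: [1.1, -1.0, 0.9]
finger_gap: 0.999
clock: 4.48
ee_pos: [0.4179, 0.0492, 0.223]
tool_rot: [179.9, -0.0, 90.0]
force: [0.7, 0.2, -0.4]
finger_gap: 0.999
```

```bash
python3 -m handwheel '[100,-36,14.3,0,0,0,0,100,-36,14.3,0,0,0,0,100,-36,14.3,0,0,0,0,100,-36,14.3,0,0,0,0,100,-36,14.3,0,0,0,0]'; python3 -m handwheel '[100,-24,14.3,0,0,0,0,100,0,0,0,0,0,0]';  python3 - <<'E'
from cell import read_state, viewer, job
import cv2
r=viewer.read_camera("wrist"); cv2.imwrite(f"pics/w0.png",r["pixels"][:,:,::-1])
import numpy as np
np.savez("pics/w0.npz",**{"wrist_"+k:r[k] for k in ("pixels","mtx","distortion","R","t")}); print(-r["R"].T@r["t"],r["R"])
E
```

```text
clock: 4.9
ee_pos: [0.4894, -0.131, 0.2229]
tool_rot: [180.0, 0.0, 90.0]
force: [0.5, 1.1, -0.1]
finger_gap: 1.004
clock: 5.07
ee_pos: [0.5059, -0.1572, 0.2231]
tool_rot: [179.8, 0.1, 89.8]
force: [0.3, 0.5, 0.4]
finger_gap: 1.002
[ 0.50557137 -0.07806494  0.38458472] [[ 0.99999151 -0.00324233  0.00254145]
 [-0.00383247 -0.95846566  0.28518221]
 [ 0.00151124 -0.28518953 -0.95846995]]
```

View pics/w0.png

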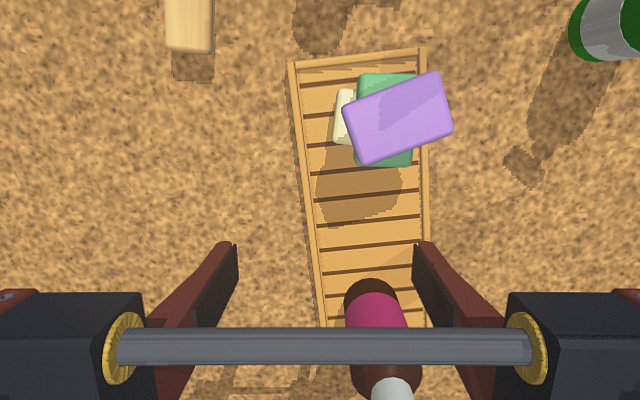

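```bash
cat > bp.py <<'E'
import numpy as np,cv2
def bp(d,c,uv,z):
    uv=np.asarray(uv,float).reshape(-1,1,2)
    n=cv2.undistortPoints(uv,d[c+"_mtx"],d[c+"_distortion"]).reshape(-1,2)
    R=d[c+"_R"];C=-R.T@d[c+"_t"]
    r=np.c_[n,np.ones(len(n))]@R
    return C+r*((z-C[2])/r[:,2])[:,None]
E
python3 - <<'E'
import numpy as np
from bp import bp
d=dict(np.load("pics/w0.npz"))
P=bp(d,"wrist",[(343,106),(438,72),(453,127),(362,165)],.102);print("lilac",P.round(4),P.mean(0),np.linalg.norm(np.diff(P,axis=0),axis=1))
print("green",bp(d,"wrist",[(357,74),(414,74),(412,166),(354,166)],.072).round(4))
print("cream left",bp(d,"wrist",[(339,90),(334,144)],.042).round(4))
print("tray",bp(d,"wrist",[(289,62),(427,48),(430,240)],.018).round(4))
print("cap",bp(d,"wrist",[(392,388)],.19).round(4))
E
```

```text
lilac [[ 0.5205 -0.0829  0.102 ]
 [ 0.5914 -0.0588  0.102 ]
 [ 0.6069 -0.0992  0.102 ]
 [ 0.5365 -0.1289  0.102 ]] [ 0.5638131  -0.09247156  0.102     ] [0.07487864 0.04321763 0.07640431]
green [[ 0.5334 -0.0579  0.072 ]
 [ 0.5808 -0.0582  0.072 ]
 [ 0.5845 -0.1354  0.072 ]
 [ 0.5326 -0.1352  0.072 ]]
cream left [[ 0.5198 -0.0698  0.042 ]
 [ 0.5154 -0.1191  0.042 ]]
tray [[ 0.4723 -0.0434  0.018 ]
 [ 0.6045 -0.0317  0.018 ]
 [ 0.6239 -0.229   0.018 ]]
cap [[ 0.5511 -0.2658  0.19  ]]
```

```bash
python3 -m handwheel '[100,-38.7,13.5,0,0,0,0,100,-38.7,13.5,0,0,0,0,100,-38.7,13.5,0,0,0,0,100,-38.7,13.5,0,0,0,0,100,0,0,0,0,0,0]';  python3 - <<'E'
from cell import read_state, viewer, job
import cv2
for c in ("wrist","side","scene"):
    r=viewer.read_camera(c); cv2.imwrite(f"pics/{c}1.png",r["pixels"][:,:,::-1])
a=cv2.imread("pics/scene1.png")[170:330,160:360]; b=cv2.imread("pics/side1.png")[150:350,360:560]
import numpy as np
cv2.imwrite("pics/c1.png",np.hstack([cv2.resize(a,(480,400)),cv2.resize(b,(320,320))[:320].copy() if 0 else cv2.resize(b,(320,400))]))
E
```

```text
clock: 5.53
ee_pos: [0.5591, -0.3123, 0.2228]
tool_rot: [179.9, 0.1, 89.9]
force: [-1.3, 1.2, -0.4]
finger_gap: 1.0
```

View pics/wrist1.png

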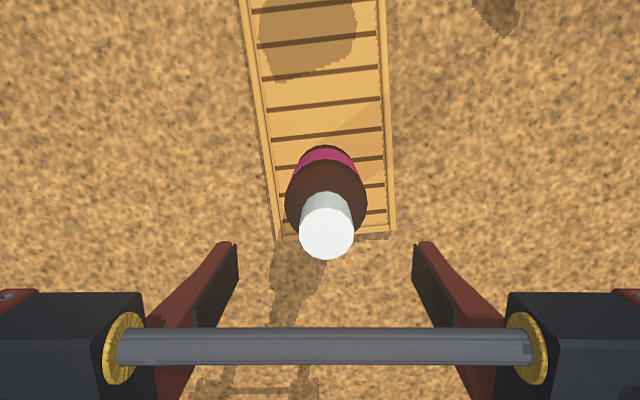

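View pics/c1.png

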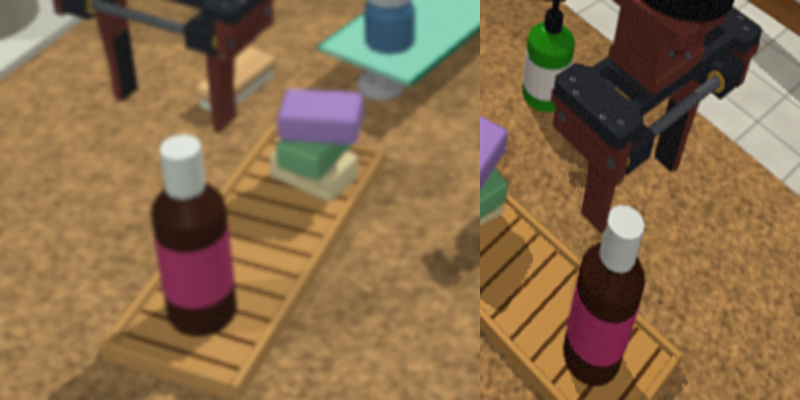

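Run:
```python
from cell import viewer
import numpy as np
from bp import bp
r=viewer.read_camera("wrist")
d={"wrist_"+k:r[k] for k in ("pixels","mtx","distortion","R","t")}
print(bp(d,"wrist",[(326.5,232)],.19), bp(d,"wrist",[(299,232),(354,232)],.19))
```

```text
[[ 0.55750422 -0.30160843  0.19      ]] [[ 0.54135774 -0.30162303  0.19      ]
 [ 0.57364469 -0.30158917  0.19      ]]
```

```bash
python3 - <<'E'
import numpy as np
from bp import bp
d=dict(np.load("pics/d0.npz"))
for z in (.185,.19,.195): print(z,bp(d,"scene",[(235.2,228.4)],z),bp(d,"side",[(450,262.2)],z))
# band bottom/base centre z.012
E
python3 - <<'E'
import cv2
a=cv2.imread("pics/wrist1.png")[130:270,230:420];cv2.imwrite("pics/w1z.png",cv2.resize(a,None,fx=4,fy=4,interpolation=2))
E
```

```text
0.185 [[ 0.55951672 -0.30903277  0.185     ]] [[ 0.56072594 -0.31085046  0.185     ]]
0.19 [[ 0.56407841 -0.31446979  0.19      ]] [[ 0.55650177 -0.31314045  0.19      ]]
0.195 [[ 0.5686401 -0.3199068  0.195    ]] [[ 0.55227761 -0.31543043  0.195     ]]
```

View pics/w1z.png

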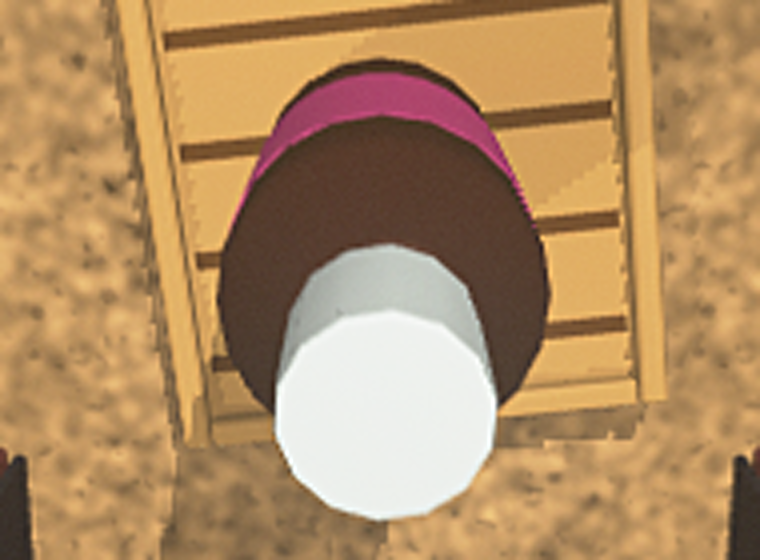

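Run:
```python
from cell import viewer
import numpy as np
from bp import bp
from f1 import tray,rectpts
r=viewer.read_camera("wrist")
d={"wrist_"+k:r[k] for k in ("pixels","mtx","distortion","R","t")}
print(bp(d,"wrist",[(395.5,230.3),(277,240.5)],.018)); print(rectpts(tray,.136,.346,.018))
print("cap",bp(d,"wrist",[(326.5,233.7)],.19), -r["R"].T@r["t"])
print("base front", bp(d,"wrist",[(325,144.7)],.012))
```

```text
[ 0.5551 -0.2086  0.1008] 5.776719107072418 [-2.4 -4.1 -0.3  0.   1.  -3.1 -2.6 -1.6  1.5  0.8  1.7 -1.1]
[ 0.5542  0.2222 -0.1565] -8.968899573925373 [-1.  -1.3 -0.7 -1.3 -0.2 -1.6 -0.7 -0.9  0.1 -1.5  0.6  0.1  1.2 -0.1
  0.6 -1.4]
[[ 0.63453383 -0.36455463  0.018     ]
 [ 0.50301697 -0.37693983  0.018     ]]
[[ 0.5049022  -0.38761516  0.018     ]
 [ 0.64021155 -0.37392649  0.018     ]
 [ 0.60538594 -0.02968358  0.018     ]
 [ 0.47007659 -0.04337226  0.018     ]]
cap [[ 0.55747275 -0.30223517  0.19      ]] [ 0.55658389 -0.22721394  0.38401901]
base front [[ 0.55644359 -0.27138688  0.012     ]]
```

Run:
```python
from cell import viewer,read_state
s=read_state();print(s["ee_pos"],s["tool_rot"],s["clock"])
r=viewer.read_camera("wrist");print(-r["R"].T@r["t"],r["R"])
s=read_state();print(s["ee_pos"],s["tool_rot"],s["joint_vel"])
```

```text
[ 0.55665878 -0.30574492  0.22253913] [-1.79940339e+02 -5.35314927e-02  9.00771558e+01] 5.7833
[ 0.55660918 -0.22701858  0.38421791] [[ 9.99997504e-01  1.67570350e-03 -1.47767096e-03]
 [ 2.02498151e-03 -9.59238097e-01  2.82591883e-01]
 [-9.43898075e-04 -2.82594170e-01 -9.59239096e-01]]
[ 0.55683574 -0.30582421  0.22273157] [-1.79963159e+02 -3.40723844e-02  9.00909927e+01] [-0.08672988 -0.0160743  -0.35758246 -0.06149568 -0.05966516 -0.19046876]
```

```bash
python3 -m handwheel '[100,0,0,15,0,0,0,100,0,0,18,0,0,0,100,0,0,18,0,0,0,100,0,0,13,0,0,0,100,0,0,0,0,0,0]';python3 - <<'E'
from cell import read_state, viewer, job
import cv2, numpy as np
for c in ("side","scene"):
    r=viewer.read_camera(c); cv2.imwrite(f"pics/{c}2.png",r["pixels"][:,:,::-1])
a=cv2.imread("pics/scene2.png")[190:310,180:300]; b=cv2.imread("pics/side2.png")[210:330,390:510]
cv2.imwrite("pics/c2.png",np.hstack([cv2.resize(a,(400,400)),cv2.resize(b,(400,400))]))
print(read_state()["ee_pos"])
E
```

```text
clock: 6.25
ee_pos: [0.5556, -0.3057, 0.1561]
tool_rot: [-179.8, -0.1, 90.1]
force: [-0.3, 0.4, 1.0]
finger_gap: 0.997
[ 0.55721024 -0.30701167  0.15875307]
```

View pics/c2.png

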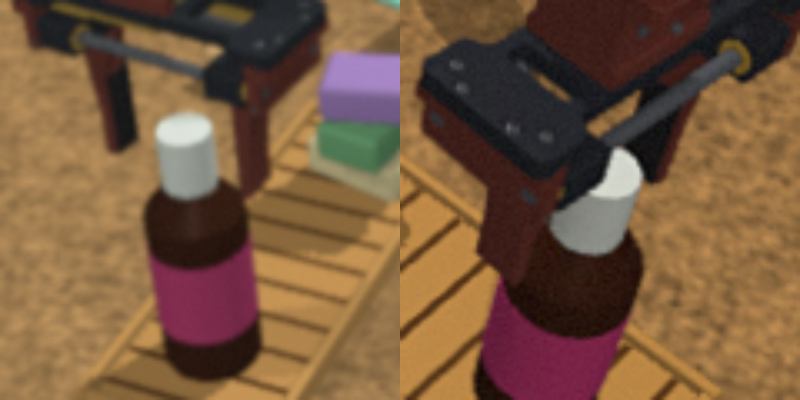

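```bash
python3 -m handwheel '[0,0,0,0,0,0,0,0,0,0,0,0,0,0,0,0,0,0,0,0,0,0,0,0,0,0,0,0,0,0,0,0,0,0,0]' 30; python3 -m handwheel '[0,0,0,0,0,0,0,0,0,0,0,0,0,0,0,0,0,0,0,0,0]';python3 -m handwheel '[0,0,0,-4,0,0,0,0,0,0,-8,0,0,0,0,0,0,-8,0,0,0,0,0,0,0,0,0,0]'
```

```text
clock: 6.77
ee_pos: [0.5575, -0.3078, 0.1592]
tool_rot: [180.0, 0.0, 90.0]
force: [0.2, 0.4, 0.4]
finger_gap: 0.66
clock: 7.02
ee_pos: [0.5573, -0.3077, 0.1587]
tool_rot: [180.0, 0.0, 90.0]
force: [1.0, 0.1, 0.5]
finger_gap: 0.43
clock: 7.35
ee_pos: [0.5582, -0.3082, 0.1807]
tool_rot: [179.9, 0.1, 90.0]
force: [0.7, -0.2, -2.0]
finger_gap: 0.381
```

```bash
python3 -m handwheel '[0,0,0,0,0,0,0,0,0,0,0,0,0,0]';python3 - <<'E'
from cell import read_state, viewer, job
import cv2, numpy as np
for c in ("side","scene"):
    r=viewer.read_camera(c); cv2.imwrite(f"pics/{c}3.png",r["pixels"][:,:,::-1])
a=cv2.imread("pics/scene3.png")[190:310,180:300]; b=cv2.imread("pics/side3.png")[210:350,390:510]
cv2.imwrite("pics/c3.png",np.hstack([cv2.resize(a,(400,400)),cv2.resize(b,(400,400))]))
print(read_state()["ee_pos"])
E
```

```text
clock: 7.52
ee_pos: [0.5572, -0.3076, 0.1788]
tool_rot: [180.0, 0.0, 90.0]
force: [0.2, 0.0, -3.3]
finger_gap: 0.379
[ 0.5569922  -0.30753289  0.17837655]
```

View pics/c3.png

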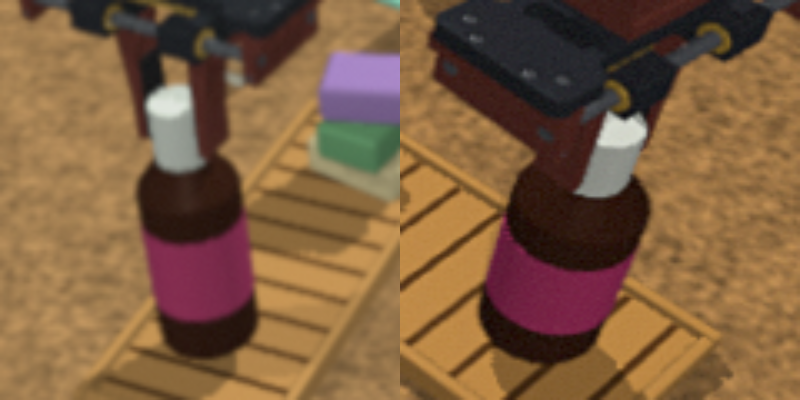

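```bash
python3 -m handwheel '[0,0,0,-15,0,0,0,0,0,0,-28,0,0,0,0,0,0,-30,0,0,0,0,0,0,-30,0,0,0,0,8,0,-25,0,0,0]';python3 -m handwheel '[0,16,0,-4,0,0,0,0,24,1,0,0,0,0,0,30,1,0,0,0,0,0,32,1,0,0,0,0,0,32,1,0,0,0,0]';python3 -m handwheel '[0,32,0.5,0,0,0,0,0,32,0.5,0,0,0,0,0,32,0.5,0,0,0,0,0,32,0.5,0,0,0,0,0,32,0.5,0,0,0,0]';python3 -m handwheel '[0,32,0.5,0,0,0,0,0,32,0.5,0,0,0,0,0,32,0.5,0,0,0,0,0,32,0.5,0,0,0,0,0,32,0.5,0,0,0,0]'
```

```text
clock: 8.03
ee_pos: [0.5574, -0.3007, 0.3084]
tool_rot: [180.0, 0.1, 90.0]
force: [0.7, 0.2, -2.6]
finger_gap: 0.383
clock: 8.45
ee_pos: [0.5601, -0.1634, 0.3088]
tool_rot: [-179.9, -0.1, 90.0]
force: [0.2, 0.5, -2.4]
finger_gap: 0.376
clock: 8.87
ee_pos: [0.5623, -0.0033, 0.3089]
tool_rot: [-179.9, -0.0, 90.0]
force: [0.4, -0.0, -3.1]
finger_gap: 0.382
clock: 9.28
ee_pos: [0.5646, 0.1564, 0.3088]
tool_rot: [-179.9, 0.0, 90.0]
force: [0.4, 0.1, -2.8]
finger_gap: 0.381
```

```bash
python3 -m handwheel '[0,32,0.5,0,0,0,0,0,32,0.5,0,0,0,0,0,30,0.5,0,0,0,0,0,26,0.5,0,0,0,0,0,18,0,0,0,0,0]';python3 -m handwheel '[0,8,0,5,0,0,0,0,0,0,20,0,0,0,0,0,0,25,0,0,0,0,0,0,20,0,0,0,0,0,0,15,0,0,0]';python3 -m handwheel '[0,0,0,10,0,0,0,0,0,0,3,0,0,0,0,0,0,0,0,0,0]';python3 - <<'E'
from cell import read_state, viewer, job
import cv2, numpy as np
for c in ("side","scene"):
    r=viewer.read_camera(c); cv2.imwrite(f"pics/{c}4.png",r["pixels"][:,:,::-1])
a=cv2.imread("pics/scene4.png")[60:220,280:440]; b=cv2.imread("pics/side4.png")[60:240,180:360]
cv2.imwrite("pics/c4.png",np.hstack([cv2.resize(a,(400,400)),cv2.resize(b,(400,400))]))
print(read_state()["ee_pos"])
E
```

```text
clock: 9.7
ee_pos: [0.5665, 0.2952, 0.3085]
tool_rot: [-179.9, 0.0, 90.1]
force: [-0.4, -0.8, -2.5]
finger_gap: 0.382
clock: 10.12
ee_pos: [0.5661, 0.2993, 0.2219]
tool_rot: [-179.8, 0.1, 90.0]
force: [0.3, -0.4, -2.6]
finger_gap: 0.382
clock: 10.37
ee_pos: [0.5675, 0.2998, 0.2113]
tool_rot: [-179.9, 0.1, 90.0]
force: [0.1, -0.5, -2.8]
finger_gap: 0.383
[0.56864619 0.30038138 0.21330484]
```

View pics/c4.png

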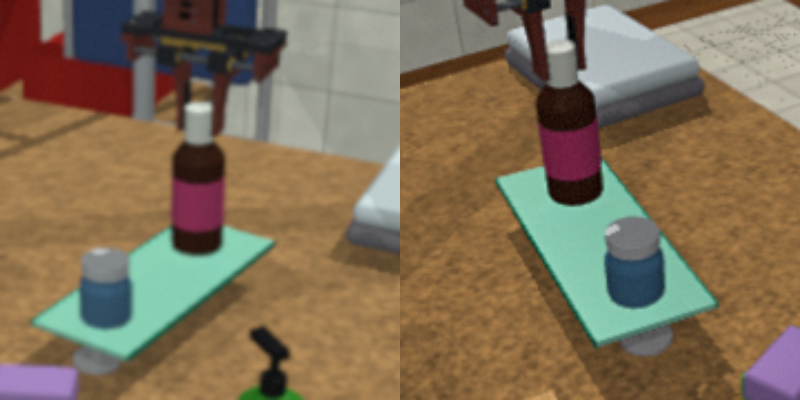

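```bash
python3 -m handwheel '[0,0,0,4,0,0,0,0,0,0,4,0,0,0,0,0,0,3,0,0,0,0,0,0,2,0,0,0,0,0,0,0,0,0,0]';python3 -m handwheel '[0,0,0,1,0,0,0,0,0,0,0,0,0,0]';python3 -m handwheel '[0,0,0,1,0,0,0,0,0,0,0,0,0,0]'
```

```text
clock: 10.88
ee_pos: [0.568, 0.3002, 0.1992]
tool_rot: [-180.0, 0.0, 90.0]
force: [-0.3, -0.7, -3.2]
finger_gap: 0.38
clock: 11.05
ee_pos: [0.5683, 0.3003, 0.1986]
tool_rot: [-180.0, 0.0, 90.0]
force: [-0.3, 0.2, -3.2]
finger_gap: 0.386
clock: 11.22
ee_pos: [0.5685, 0.3004, 0.198]
tool_rot: [180.0, -0.0, 90.0]
force: [-0.1, -0.1, -1.4]
finger_gap: 0.382
```

```bash
python3 -m handwheel '[0,0,0,1,0,0,0,0,0,0,0,0,0,0]';python3 -m handwheel '[0,0,0,1,0,0,0,0,0,0,0,0,0,0]'
```

```text
clock: 11.38
ee_pos: [0.5689, 0.3006, 0.1978]
tool_rot: [179.9, -0.0, 90.0]
force: [-0.5, -0.5, 3.9]
finger_gap: 0.381
clock: 11.55
ee_pos: [0.5695, 0.3007, 0.1976]
tool_rot: [179.8, -0.1, 90.0]
force: [-0.1, -1.5, 8.5]
finger_gap: 0.377
```

```bash
python3 -m handwheel '[0,0,0,-1,0,0,0,45,0,0,0,0,0,0,60,0,0,0,0,0,0,80,0,0,0,0,0,0,100,0,0,0,0,0,0]';python3 -m handwheel '[100,0,0,0,0,0,0,100,0,0,0,0,0,0,100,0,0,0,0,0,0]'
python3 - <<'E'
from cell import read_state, viewer, job
import cv2, numpy as np
for c in ("side","scene"):
    r=viewer.read_camera(c); cv2.imwrite(f"pics/{c}5.png",r["pixels"][:,:,::-1])
a=cv2.imread("pics/scene5.png")[60:220,280:440]; b=cv2.imread("pics/side5.png")[60:240,180:360]
cv2.imwrite("pics/c5.png",np.hstack([cv2.resize(a,(400,400)),cv2.resize(b,(400,400))]))
E
```

```text
clock: 11.97
ee_pos: [0.5681, 0.3002, 0.1964]
tool_rot: [-180.0, 0.0, 90.0]
force: [0.3, -0.1, 0.1]
finger_gap: 0.636
clock: 12.22
ee_pos: [0.5682, 0.3003, 0.1965]
tool_rot: [-180.0, 0.0, 90.0]
force: [-0.2, 0.1, 0.0]
finger_gap: 0.865
```

View pics/c5.png

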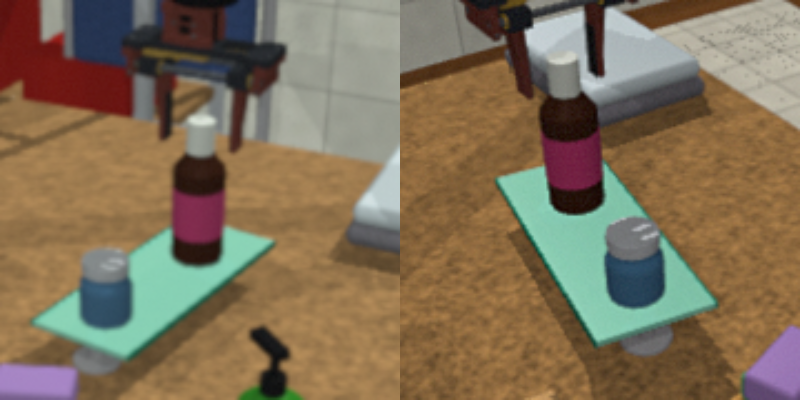

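```bash
python3 -m handwheel '[100,0,0,-10,0,0,0,100,0,0,-20,0,0,0,100,0,0,-25,0,0,0,100,0,0,-20,0,0,0,100,-10,0,-10,0,0,0]';python3 -m handwheel '[100,-30,0,0,0,0,0,100,-38,0,0,0,0,0,100,-38,0,0,0,0,0,100,-38,0,0,0,0,0,100,-38,0,0,0,0,0]';python3 -m handwheel '[100,-38,0,0,0,0,0,100,-38,0,0,0,0,0,100,-38,0,0,0,0,0,100,-30,0,0,0,0,0,100,-20,0,0,0,0,0]';python3 -m handwheel '[100,0,0,10,0,0,0.122,100,0,0,10,0,0,0.122,100,0,0,10,0,0,0.122,100,0,0,10,0,0,0.122,100,0,0,10,0,0,0.122]';python3 -m handwheel '[100,0,0,0,0,0,0.122,100,0,0,0,0,0,0.122,100,0,0,0,0,0,0.122,100,0,0,0,0,0,0.122,100,0,0,0,0,0,0.122]'; python3 -m handwheel '[100,0,0,0,0,0,0,100,0,0,0,0,0,0]'
python3 - <<'E'
from cell import read_state, viewer, job
import cv2, numpy as np
r=viewer.read_camera("wrist"); cv2.imwrite(f"pics/wrist6.png",r["pixels"][:,:,::-1])
s=read_state();print(s["ee_pos"],s["tool_rot"],-r["R"].T@r["t"])
np.savez("pics/w6.npz",**{"wrist_"+k:r[k] for k in ("pixels","mtx","distortion","R","t")})
E
```

```text
clock: 12.73
ee_pos: [0.5694, 0.2918, 0.2854]
tool_rot: [179.8, -0.1, 90.1]
force: [0.8, -0.0, 0.6]
finger_gap: 1.001
clock: 13.15
ee_pos: [0.5675, 0.1061, 0.2818]
tool_rot: [-180.0, 0.0, 90.0]
force: [0.4, 0.3, 0.6]
finger_gap: 1.002
clock: 13.57
ee_pos: [0.5674, -0.0591, 0.2818]
tool_rot: [-180.0, 0.0, 89.9]
force: [0.6, -0.7, 0.2]
finger_gap: 1.0
clock: 13.98
ee_pos: [0.5676, -0.0564, 0.2313]
tool_rot: [-180.0, 0.0, 54.7]
force: [0.0, 0.5, 0.5]
finger_gap: 1.0
clock: 14.4
ee_pos: [0.5677, -0.0563, 0.2317]
tool_rot: [-180.0, 0.0, 19.7]
force: [0.1, -0.9, 0.2]
finger_gap: 1.002
clock: 14.57
ee_pos: [0.5679, -0.0561, 0.2317]
tool_rot: [-180.0, 0.0, 20.3]
force: [-0.3, -0.0, 0.4]
finger_gap: 1.0
[ 0.56796379 -0.05601381  0.23172877] [-1.79999160e+02  8.81439108e-03  2.03082917e+01] [ 0.64105465 -0.02821255  0.3933211 ]
```

View pics/wrist6.png

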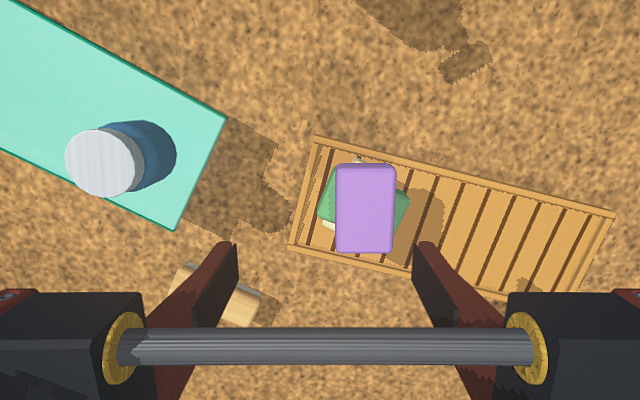

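Run:
```python
import numpy as np
from bp import bp
d=dict(np.load("pics/w6.npz"))
P=bp(d,"wrist",[(335,164),(396,164),(393.5,253),(335.5,254)],.102);print(P.round(4),P.mean(0))
g=np.radians(20.3); c=P.mean(0)[:2]
dx=c-[.5679,-.0561]; print("tool x,y", 1e3*dx@[np.cos(g),np.sin(g)],1e3*dx@[np.sin(g),-np.cos(g)])
T=bp(d,"wrist",[(318,135),(615,212),(288,245)],.018);print(T.round(4))
```

```text
[[ 0.5959 -0.0539  0.102 ]
 [ 0.6135 -0.1016  0.102 ]
 [ 0.5387 -0.1318  0.102 ]
 [ 0.5196 -0.0834  0.102 ]] [ 0.56693565 -0.09266829  0.102     ]
tool x,y -13.591300500056908 33.96243003633981
[[ 0.6053 -0.0337  0.018 ]
 [ 0.6395 -0.3695  0.018 ]
 [ 0.4762 -0.044   0.018 ]]
```

```bash
python3 -m handwheel '[100,-7,17,10,0,0,0,100,-7,17,25,0,0,0,100,0,0,30,0,0,0,100,0,0,30,0,0,0,100,0,0,25,0,0,0]';python3 -m handwheel '[100,0,0,16,0,0,0,100,0,0,10,0,0,0,100,0,0,6,0,0,0,100,0,0,0,0,0,0]';python3 - <<'E'
from cell import read_state, viewer, job
import cv2, numpy as np
for c in ("side","scene","wrist"):
    r=viewer.read_camera(c); cv2.imwrite(f"pics/{c}7.png",r["pixels"][:,:,::-1])
a=cv2.imread("pics/scene7.png")[170:290,240:360]; b=cv2.imread("pics/side7.png")[180:300,290:410]
cv2.imwrite("pics/c7.png",np.hstack([cv2.resize(a,(400,400)),cv2.resize(b,(400,400))]))
print(read_state()["ee_pos"])
E
```

```text
clock: 15.03
ee_pos: [0.5661, -0.0929, 0.1101]
tool_rot: [-180.0, 0.0, 20.3]
force: [0.4, -0.5, -0.3]
finger_gap: 1.001
clock: 15.37
ee_pos: [0.5664, -0.0924, 0.0789]
tool_rot: [-180.0, 0.1, 20.2]
force: [0.1, 0.4, 0.4]
finger_gap: 1.001
[ 0.56766475 -0.09255104  0.08078912]
```

View pics/c7.png

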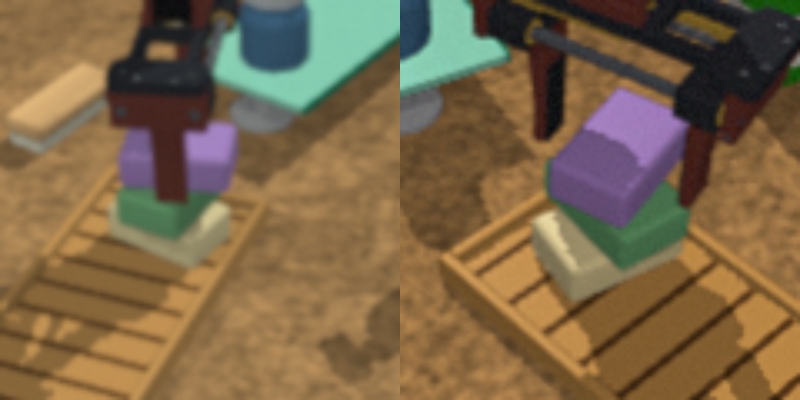

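View pics/wrist7.png

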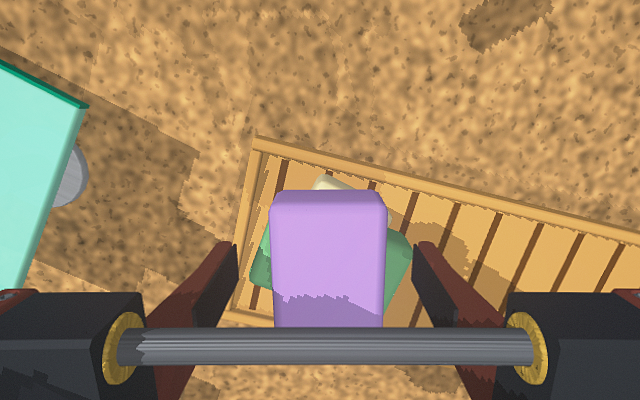

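```bash
python3 -m handwheel '[0,0,0,0,0,0,0,0,0,0,0,0,0,0,0,0,0,0,0,0,0,0,0,0,0,0,0,0,0,0,0,0,0,0,0]' 30; python3 -m handwheel '[0,0,0,0,0,0,0,0,0,0,0,0,0,0,0,0,0,0,0,0,0]'; python3 -m handwheel '[0,0,0,-4,0,0,0,0,0,0,-8,0,0,0,0,0,0,-12,0,0,0,0,0,0,-16,0,0,0,0,0,0,0,0,0,0]'
```

```text
clock: 15.93
ee_pos: [0.5669, -0.0925, 0.08]
tool_rot: [180.0, -0.0, 20.1]
force: [-0.1, 0.5, -0.7]
finger_gap: 0.66
clock: 16.18
ee_pos: [0.5669, -0.0925, 0.0798]
tool_rot: [180.0, -0.0, 20.1]
force: [-0.5, -1.0, 2.8]
finger_gap: 0.591
clock: 16.6
ee_pos: [0.5689, -0.0928, 0.1231]
tool_rot: [179.9, -0.3, 20.1]
force: [0.9, 0.7, -0.2]
finger_gap: 0.591
```

```bash
python3 -m handwheel '[0,0,0,-3,0,0,0.083,0,0,0,0,0,0,0.083,0,0,0,0,0,0,0.083,0,-2,16,0,0,0,0,0,-3.5,30,0,0,0,0]'; python3 -m handwheel '[0,-4,36,0,0,0,0,0,-4,38,0,0,0,0,0,-4,38,0,0,0,0,0,-3.5,34,0,0,0,0,0,-3,26,0,0,0,0]'; python3 -m handwheel '[0,0,0,10,0,0,0,0,0,0,20,0,0,0,0,0,0,20,0,0,0,0,0,0,15,0,0,0,0,0,0,0,0,0,0]'
python3 - <<'E'
from cell import read_state, viewer, job
import cv2, numpy as np
for c in ("side","scene","wrist"):
    r=viewer.read_camera(c); cv2.imwrite(f"pics/{c}8.png",r["pixels"][:,:,::-1])
a=cv2.imread("pics/scene8.png")[180:340,180:340]; b=cv2.imread("pics/side8.png")[210:390,350:530]
cv2.imwrite("pics/c8.png",np.hstack([cv2.resize(a,(400,400)),cv2.resize(b,(400,400))]))
print(read_state()["ee_pos"])
E
```

```text
clock: 17.02
ee_pos: [0.566, -0.1371, 0.1228]
tool_rot: [-180.0, 0.0, 6.0]
force: [0.3, -0.7, -0.4]
finger_gap: 0.588
clock: 17.43
ee_pos: [0.5649, -0.3146, 0.1229]
tool_rot: [179.9, -0.0, 5.8]
force: [-0.4, -0.9, -0.9]
finger_gap: 0.583
clock: 17.85
ee_pos: [0.5628, -0.31, 0.0542]
tool_rot: [-179.8, 0.3, 5.8]
force: [-0.5, 0.2, -1.3]
finger_gap: 0.59
[ 0.56543504 -0.31151203  0.05818088]
```

View pics/c8.png

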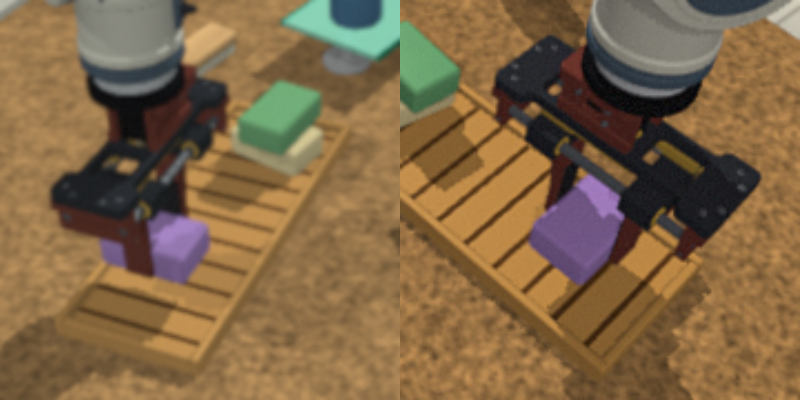

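View pics/wrist8.png

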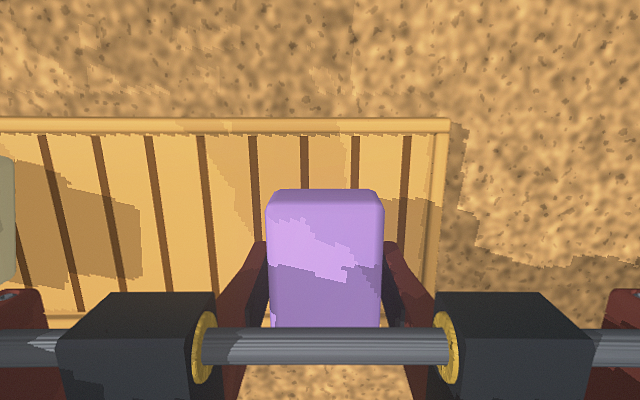

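```bash
python3 -m handwheel '[0,0,0,12,0,0,0,0,0,0,11,0,0,0,0,0,0,7,0,0,0,0,0,0,3,0,0,0,0,0,0,0,0,0,0]'; python3 -m handwheel '[0,0,0,2,0,0,0,0,0,0,0,0,0,0]'; python3 -m handwheel '[0,0,0,1,0,0,0,0,0,0,0,0,0,0]'
```

```text
clock: 18.42
ee_pos: [0.5644, -0.3113, 0.0234]
tool_rot: [-179.9, 0.1, 5.8]
force: [0.2, 0.8, -1.5]
finger_gap: 0.59
clock: 18.58
ee_pos: [0.5651, -0.3118, 0.0226]
tool_rot: [180.0, -0.0, 5.8]
force: [0.1, -0.6, -0.4]
finger_gap: 0.589
clock: 18.75
ee_pos: [0.5652, -0.3118, 0.0218]
tool_rot: [180.0, -0.0, 5.8]
force: [-0.5, -1.5, -0.1]
finger_gap: 0.586
```

```bash
python3 -m handwheel '[0,0,0,1,0,0,0,0,0,0,0,0,0,0]'; python3 -m handwheel '[0,0,0,1,0,0,0,0,0,0,0,0,0,0]'
```

```text
clock: 18.92
ee_pos: [0.5651, -0.3118, 0.0207]
tool_rot: [180.0, -0.0, 5.8]
force: [-0.1, -0.5, -0.5]
finger_gap: 0.587
clock: 19.08
ee_pos: [0.5653, -0.3119, 0.0199]
tool_rot: [180.0, -0.0, 5.8]
force: [0.1, -0.5, 0.4]
finger_gap: 0.589
```

```bash
python3 -m handwheel '[0,0,0,1,0,0,0,0,0,0,0,0,0,0]'; python3 -m handwheel '[65,0,0,0,0,0,0,72,0,0,0,0,0,0,72,0,0,0,0,0,0,72,0,0,-5,0,0,0,72,0,0,-15,0,0,0]';python3 -m handwheel '[72,0,0,-20,0,0,0,85,0,0,-25,0,0,0,100,0,0,-25,0,0,0,100,0,0,-20,0,0,0,100,0,0,0,0,0,0]';  python3 - <<'E'
from cell import read_state, viewer, job
import cv2, numpy as np
for c in ("side","scene","wrist"):
    r=viewer.read_camera(c); cv2.imwrite(f"pics/{c}9.png",r["pixels"][:,:,::-1])
a=cv2.imread("pics/scene9.png")[180:340,180:340]; b=cv2.imread("pics/side9.png")[200:380,310:490]
cv2.imwrite("pics/c9.png",np.hstack([cv2.resize(a,(400,400)),cv2.resize(b,(400,400))]))
print(read_state()["ee_pos"])
E
```

```text
clock: 19.25
ee_pos: [0.5653, -0.3119, 0.0198]
tool_rot: [180.0, -0.0, 5.8]
force: [-3.2, 1.9, 9.0]
finger_gap: 0.589
clock: 19.67
ee_pos: [0.5636, -0.3109, 0.0372]
tool_rot: [-179.9, 0.2, 5.8]
force: [-0.6, -0.2, 0.2]
finger_gap: 0.722
clock: 20.08
ee_pos: [0.5678, -0.3133, 0.1346]
tool_rot: [179.7, -0.4, 5.8]
force: [1.4, 0.0, 0.5]
finger_gap: 0.976
[ 0.56489572 -0.31162571  0.12898708]
```

View pics/c9.png

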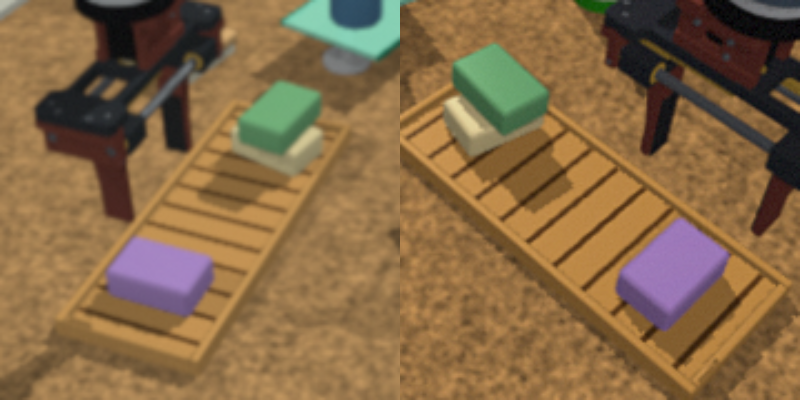

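View pics/wrist9.png

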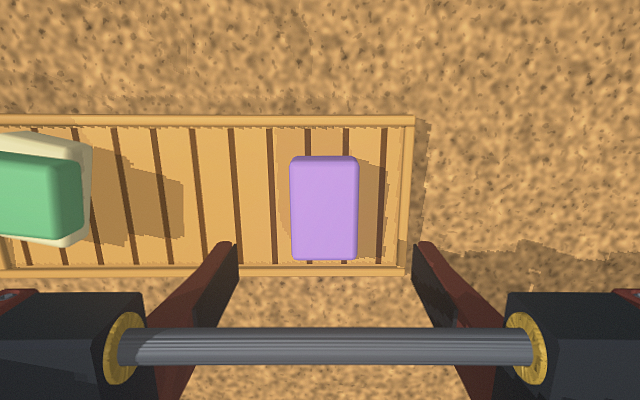

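```bash
python3 -m handwheel '[100,1.5,-20,-15,0,0,0,100,2,-30,-20,0,0,0,100,2,-35,-20,0,0,0,100,2,-35,-20,0,0,0,100,1.5,-20,-5,0,0,0]';python3 -m handwheel '[100,0,0,0,0,0,-0.124,100,0,0,0,0,0,-0.124,100,0,0,0,0,0,-0.124,100,0,0,0,0,0,-0.124,100,0,0,0,0,0,-0.124]';python3 -m handwheel '[100,0,0,0,0,0,-0.124,100,0,0,0,0,0,-0.124,100,0,0,0,0,0,-0.124,100,0,0,0,0,0,-0.124,100,0,0,0,0,0,-0.124]';python3 -m handwheel '[100,0,0,0,0,0,-0.124,100,0,0,0,0,0,0,100,0,0,0,0,0,0]';   python3 - <<'E'
from cell import read_state, viewer, job
import cv2, numpy as np
r=viewer.read_camera("wrist"); cv2.imwrite(f"pics/wrist10.png",r["pixels"][:,:,::-1])
s=read_state();print(s["ee_pos"],s["tool_rot"],-r["R"].T@r["t"])
np.savez("pics/w10.npz",**{"wrist_"+k:r[k] for k in ("pixels","mtx","distortion","R","t")})
E
```

```text
clock: 20.65
ee_pos: [0.5598, -0.169, 0.2101]
tool_rot: [-180.0, -0.0, 5.9]
force: [1.6, -0.8, -0.1]
finger_gap: 1.001
clock: 21.07
ee_pos: [0.5589, -0.1711, 0.2071]
tool_rot: [-179.9, 0.1, 41.7]
force: [-0.2, -0.4, 0.5]
finger_gap: 0.997
clock: 21.48
ee_pos: [0.5589, -0.1712, 0.207]
tool_rot: [-179.8, -0.0, 77.2]
force: [0.3, 0.5, -0.2]
finger_gap: 1.001
clock: 21.73
ee_pos: [0.5591, -0.1713, 0.2075]
tool_rot: [-179.9, -0.0, 83.8]
force: [-0.3, 0.3, 0.3]
finger_gap: 0.998
[ 0.55927004 -0.17139784  0.20772556] [-1.79898619e+02 -2.12735694e-02  8.37537804e+01] [ 0.56784348 -0.09303102  0.36914614]
```

View pics/wrist10.png

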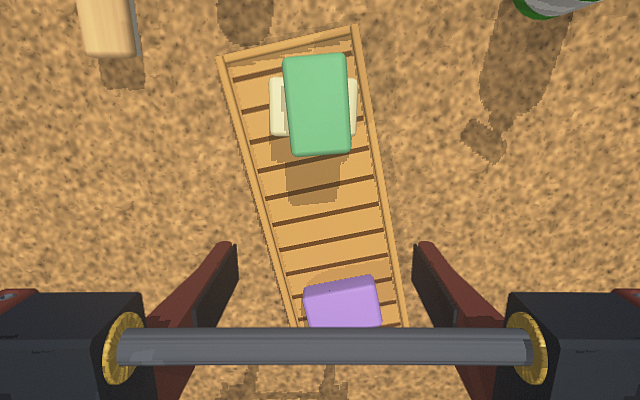

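Run:
```python
import numpy as np
from bp import bp
d=dict(np.load("pics/w10.npz"))
P=bp(d,"wrist",[(284,57),(346,53),(351,153),(292,157)],.072);print(P.round(4),P.mean(0))
v=(P[0]+P[1]-P[2]-P[3])/2; print("yaw",np.degrees(np.arctan2(v[1],v[0])))
g=np.radians(83.8); c=P.mean(0)[:2]
dx=c-[.5592,-.1713]; print("tool x,y", 1e3*dx@[np.cos(g),np.sin(g)],1e3*dx@[np.sin(g),-np.cos(g)])
print("cream",bp(d,"wrist",[(270,79),(272,136),(356,80),(356,130)],.042).round(4))
T=bp(d,"wrist",[(218,57),(354,26)],.018);print(T.round(4))
```

```text
[[ 0.5391 -0.0575  0.072 ]
 [ 0.5874 -0.0598  0.072 ]
 [ 0.5846 -0.1376  0.072 ]
 [ 0.5347 -0.1355  0.072 ]] [ 0.56145399 -0.09759375  0.072     ]
yaw 87.35951222062924
tool x,y 73.51857219090805 -5.719418701774714
cream [[ 0.5215 -0.0701  0.042 ]
 [ 0.5158 -0.1188  0.042 ]
 [ 0.5961 -0.079   0.042 ]
 [ 0.5926 -0.1217  0.042 ]]
[[ 0.4734 -0.0446  0.018 ]
 [ 0.6001 -0.0324  0.018 ]]
```

```bash
python3 -m handwheel '[100,24,-2,0,0,0,0,100,30,-2,0,0,0,0,100,20,-1.5,10,0,0,-0.05,100,0,0,25,0,0,0,100,0,0,30,0,0,0]';python3 -m handwheel '[100,0,0,30,0,0,0,100,0,0,25,0,0,0,100,0,0,18,0,0,0,100,0,0,9,0,0,0,100,0,0,0,0,0,0]';python3 -m handwheel '[100,0,0,5,0,0,0,100,0,0,4,0,0,0,100,0,0,0,0,0,0]';python3 - <<'E'
from cell import read_state, viewer, job
import cv2, numpy as np
for c in ("side","scene","wrist"):
    r=viewer.read_camera(c); cv2.imwrite(f"pics/{c}11.png",r["pixels"][:,:,::-1])
a=cv2.imread("pics/scene11.png")[170:290,240:360]; b=cv2.imread("pics/side11.png")[180:300,290:410]
cv2.imwrite("pics/c11.png",np.hstack([cv2.resize(a,(400,400)),cv2.resize(b,(400,400))]))
print(read_state()["ee_pos"])
E
```

```text
clock: 22.2
ee_pos: [0.5636, -0.0963, 0.1445]
tool_rot: [179.8, 0.0, 86.8]
force: [0.5, -0.3, -0.2]
finger_gap: 1.002
clock: 22.62
ee_pos: [0.5605, -0.0971, 0.0595]
tool_rot: [-179.8, -0.0, 86.7]
force: [0.2, -0.7, -0.6]
finger_gap: 0.999
clock: 22.87
ee_pos: [0.5625, -0.0975, 0.053]
tool_rot: [179.9, 0.0, 86.8]
force: [-0.3, 0.0, -0.4]
finger_gap: 1.002
[ 0.56258729 -0.09749861  0.05344698]
```

View pics/c11.png

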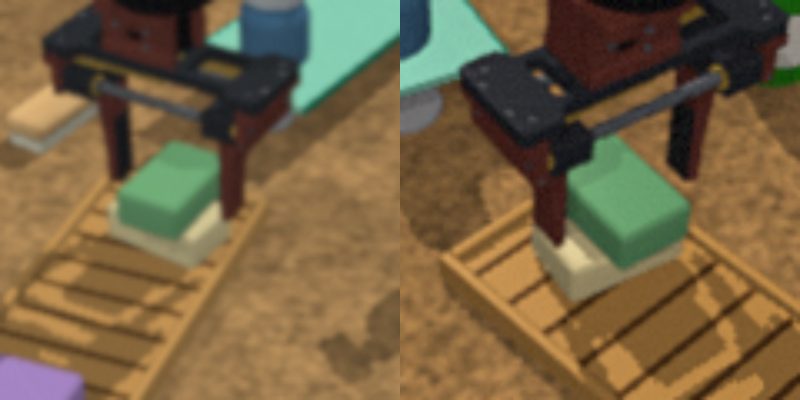

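View pics/wrist11.png

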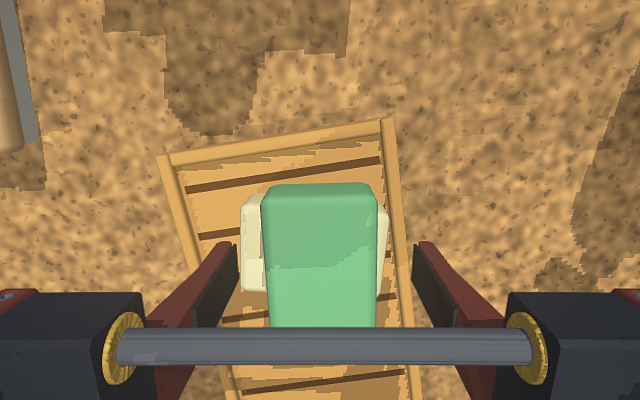

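```bash
python3 -m handwheel '[0,0,0,0,0,0,0,0,0,0,0,0,0,0,0,0,0,0,0,0,0,0,0,0,0,0,0,0,0,0,0,0,0,0,0]' 30; python3 -m handwheel '[0,0,0,0,0,0,0,0,0,0,0,0,0,0,0,0,0,0,0,0,0]'; python3 -m handwheel '[0,0,0,-4,0,0,0,0,0,0,-8,0,0,0,0,0,0,-12,0,0,0,0,0,0,-12,0,0,0,0,0,0,0,0,0,0]';  python3 -m handwheel '[0,-15,0,0,0,0,0,0,-30,-0.5,0,0,0,0,0,-30,-0.5,0,0,0,0,0,-25,-0.5,0,0,0,0,0,-10,0,0,0,0,0]'; python3 -m handwheel '[0,0,0,10,0,0,0,0,0,0,16,0,0,0,0,0,0,16,0,0,0,0,0,0,10,0,0,0,0,0,0,0,0,0,0]';python3 - <<'E'
from cell import read_state, viewer, job
import cv2, numpy as np
for c in ("side","scene"):
    r=viewer.read_camera(c); cv2.imwrite(f"pics/{c}12.png",r["pixels"][:,:,::-1])
a=cv2.imread("pics/scene12.png")[180:340,180:340]; b=cv2.imread("pics/side12.png")[200:380,310:490]
cv2.imwrite("pics/c12.png",np.hstack([cv2.resize(a,(400,400)),cv2.resize(b,(400,400))]))
print(read_state()["ee_pos"])
E
```

```text
clock: 23.43
ee_pos: [0.5621, -0.0974, 0.0528]
tool_rot: [180.0, 0.0, 86.8]
force: [0.3, 0.0, 0.4]
finger_gap: 0.663
clock: 23.68
ee_pos: [0.562, -0.0974, 0.0527]
tool_rot: [-180.0, -0.0, 86.8]
force: [-0.8, 0.4, 1.2]
finger_gap: 0.591
clock: 24.1
ee_pos: [0.564, -0.0977, 0.0918]
tool_rot: [179.7, 0.0, 86.8]
force: [0.3, 0.3, -1.7]
finger_gap: 0.592
clock: 24.52
ee_pos: [0.5547, -0.21, 0.0894]
tool_rot: [179.9, 0.1, 86.8]
force: [1.1, 0.1, -0.9]
finger_gap: 0.592
clock: 24.93
ee_pos: [0.5529, -0.2054, 0.0341]
tool_rot: [-179.8, -0.1, 86.9]
force: [-0.7, 0.2, -1.3]
finger_gap: 0.592
[ 0.55438744 -0.20619529  0.03624153]
```

View pics/c12.png

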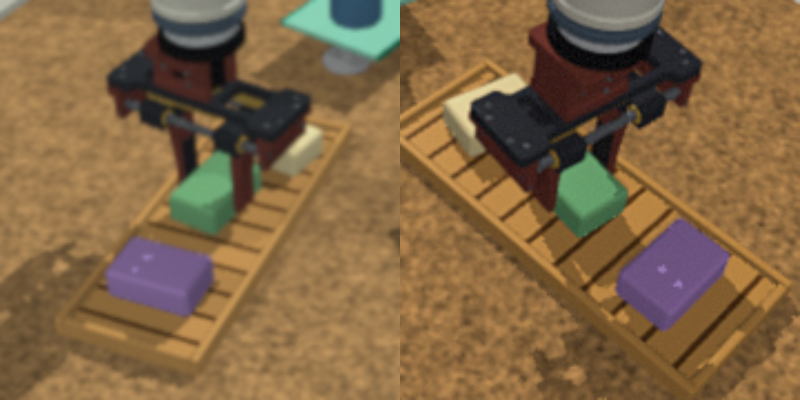

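```bash
python3 -m handwheel '[0,0,0,5,0,0,0,0,0,0,4,0,0,0,0,0,0,2,0,0,0,0,0,0,0,0,0,0]'; python3 -m handwheel '[0,0,0,1,0,0,0,0,0,0,0,0,0,0]'; python3 -m handwheel '[0,0,0,1,0,0,0,0,0,0,0,0,0,0]';python3 -m handwheel '[0,0,0,1,0,0,0,0,0,0,0,0,0,0]'
```

```text
clock: 25.37
ee_pos: [0.5544, -0.207, 0.0255]
tool_rot: [-180.0, -0.0, 86.9]
force: [-0.7, 0.1, -0.7]
finger_gap: 0.588
clock: 25.53
ee_pos: [0.5546, -0.2072, 0.0247]
tool_rot: [180.0, 0.0, 86.8]
force: [-0.6, -0.4, -0.6]
finger_gap: 0.587
clock: 25.7
ee_pos: [0.5545, -0.2072, 0.0237]
tool_rot: [180.0, 0.0, 86.8]
force: [0.4, -0.8, -1.7]
finger_gap: 0.586
clock: 25.87
ee_pos: [0.5547, -0.2072, 0.0227]
tool_rot: [180.0, 0.0, 86.8]
force: [-0.5, -0.3, -1.1]
finger_gap: 0.591
```

```bash
python3 -m handwheel '[0,0,0,1,0,0,0,0,0,0,0,0,0,0]'; python3 -m handwheel '[0,0,0,1,0,0,0,0,0,0,0,0,0,0]'
```

```text
clock: 26.03
ee_pos: [0.5547, -0.2072, 0.0227]
tool_rot: [180.0, 0.0, 86.9]
force: [-3.1, 0.8, 9.6]
finger_gap: 0.592
clock: 26.2
ee_pos: [0.5547, -0.2072, 0.0226]
tool_rot: [180.0, 0.0, 86.9]
force: [-5.3, 1.7, 19.0]
finger_gap: 0.592
```

Landed. Back off, release, rise.

```bash
python3 -m handwheel '[0,0,0,-2,0,0,0,65,0,0,0,0,0,0,72,0,0,0,0,0,0,72,0,0,0,0,0,0,72,0,0,-5,0,0,0]';python3 -m handwheel '[72,0,0,-20,0,0,0,85,0,0,-35,0,0,0,100,0,0,-40,0,0,0,100,0,0,-40,0,0,0,100,-10,0,-40,0,0,0]';python3 -m handwheel '[100,-30,0,-40,0,0,0,100,-30,0,-20,0,0,0,100,-10,0,0,0,0,0,100,0,0,0,0,0,0,100,0,0,0,0,0,0]';  python3 - <<'E'
from cell import read_state, viewer, job
import cv2, numpy as np
for c in ("side","scene","wrist"):
    r=viewer.read_camera(c); cv2.imwrite(f"pics/{c}13.png",r["pixels"][:,:,::-1])
np.savez("pics/w13.npz",**{"wrist_"+k:r[k] for k in ("pixels","mtx","distortion","R","t")})
a=cv2.imread("pics/scene13.png")[60:340,180:440]; b=cv2.imread("pics/side13.png")[60:390,190:500]
cv2.imwrite("pics/c13.png",np.hstack([cv2.resize(a,(400,431)),cv2.resize(b,(400,431))]))
s=read_state();print(s["ee_pos"],s["clock"])
E
```

```text
clock: 26.62
ee_pos: [0.5538, -0.2068, 0.0268]
tool_rot: [-179.9, -0.0, 86.9]
force: [-0.3, 0.7, -0.8]
finger_gap: 0.717
clock: 27.03
ee_pos: [0.5534, -0.2159, 0.2043]
tool_rot: [-179.9, -0.0, 86.9]
force: [1.0, -0.4, 0.6]
finger_gap: 0.98
clock: 27.45
ee_pos: [0.5495, -0.2816, 0.2547]
tool_rot: [-179.9, -0.1, 86.8]
force: [0.4, -0.7, 0.1]
finger_gap: 1.0
[ 0.54958308 -0.28047138  0.25402188] 27.6
```

View pics/c13.png

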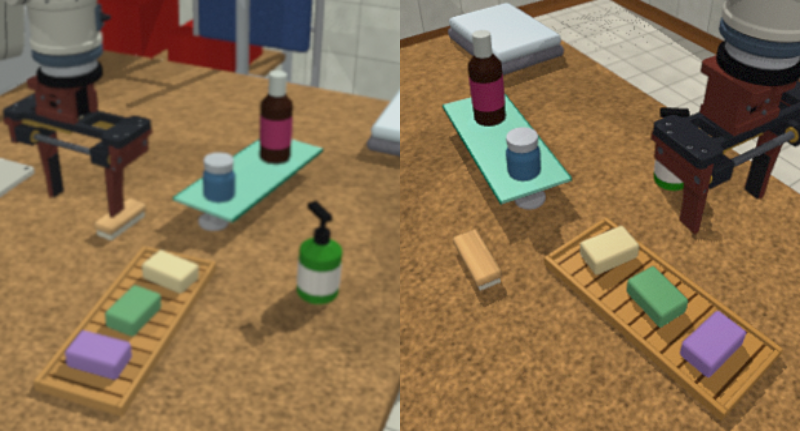

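View pics/wrist13.png

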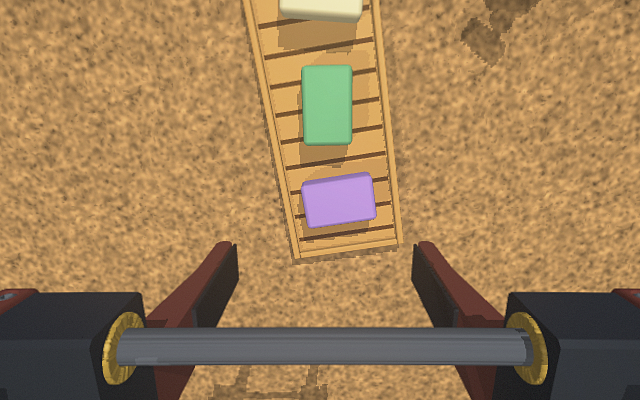

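```bash
python3 - <<'E'
import numpy as np
from bp import bp
d=dict(np.load("pics/w13.npz"))
G=bp(d,"wrist",[(302,66),(352,66),(352,145),(304,145)],.042)
L=bp(d,"wrist",[(302,184),(371,173),(376,216),(309,227)],.042)
N=bp(d,"wrist",[(295,263),(401,245)],.018)
print(G.mean(0),L.mean(0),N)
E
python3 - <<'E'
from cell import viewer
import numpy as np
d=dict(np.load("pics/d0.npz"))
import sys; sys.path.insert(0,".")
from bp import bp
from f1 import tray,shelf
for c in ("scene","side"):
    viewer.read_camera(c)
    for l in ("bar_low","bar_mid","bar_top"):
        x=viewer.trace(c,l)[:1]
        for q in x:
            v,u=np.nonzero(q["region"]); p=bp(d,c,[(u.mean(),v.mean())],.030)[0][:2]
            t=tray[2]; R=np.array([[np.cos(t),np.sin(t)],[-np.sin(t),np.cos(t)]])
            print(c,l,round(q["confidence"],2),len(u),p.round(3),"tray",(R@(p-tray[:2])).round(3))
E
```

```text
[ 0.55531938 -0.20790853  0.042     ] [ 0.56322225 -0.30774302  0.042     ] [[ 0.5055952  -0.39192591  0.018     ]
 [ 0.63616032 -0.37474124  0.018     ]]
[ 0.5551 -0.2086  0.1008] 5.776719107072418 [-2.4 -4.1 -0.3  0.   1.  -3.1 -2.6 -1.6  1.5  0.8  1.7 -1.1]
[ 0.5542  0.2222 -0.1565] -8.968899573925373 [-1.  -1.3 -0.7 -1.3 -0.2 -1.6 -0.7 -0.9  0.1 -1.5  0.6  0.1  1.2 -0.1
  0.6 -1.4]
scene bar_low 0.62 679 [ 0.562 -0.108] tray [0.017 0.099]
scene bar_mid 0.59 771 [ 0.56  -0.216] tray [ 0.004 -0.008]
scene bar_top 0.79 976 [ 0.566 -0.317] tray [ 0.    -0.109]
side bar_low 0.89 1067 [ 0.554 -0.102] tray [0.009 0.106]
side bar_mid 0.61 977 [0.574 0.178] tray [0.057 0.383]
side bar_top 0.91 1559 [ 0.56  -0.314] tray [-0.006 -0.105]
```

```bash
python3 -c "
from cell import job
print(job.close_job())"
```

```text
the job is handed in; nothing more can be done
None
```

The job is handed in after about 28 s of the 69 s allowed. No verdict came back, so what follows rests on my own last checks.

- **Bottle:** I lifted it by the cap, lowered it onto the free half of the glass shelf until it touched, and released it while all three bars were still heaped. In the last pictures it stands upright there.
- **Bars:** I moved the lilac bar to the near (-y) end and the green bar to the middle. The cream bar stayed at the far (+y) end where it lay. Along the tray they measure about -0.105, about 0 and about +0.10 m, so the centres are roughly 100 mm apart. All three look flat and not touching.
- **Other things:** The jar, pump bottle and brush look untouched. I checked this only by eye.

**Disagreements:**
- The side-camera network reported "bar_mid" at a spot far from the tray, beside the jar. I took that as a false detection. The scene camera, wrist camera and pictures all show the green bar in the middle.
- Wrist-camera and fixed-camera positions along the tray differed by up to about 10 mm. The bottle grasp and the spacing margins were wide enough to absorb that.

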